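# Pack the end caps of a linear drive into their nests

### The job

Pack the four aluminium end caps (the parts with a hub on top) one by one into the white packing blocks: each cap goes hub up into the block whose pocket is cut to its own shape and size, lying flat on the pocket's floor. Set them down rather than dropping them, and leave the spacer ring and the angle bracket where they lie among them.

Things in the scene. Friction and masses are not known exactly. Their poses are not given: they have to be found in the camera images.
- cap_large_round: loose end cap of bare cast aluminium, round, base disc 64 mm diameter, round hub 24 mm diameter. Base 16 mm thick, hub rising 24 mm more from its middle (40 mm high in all), to be gripped by the hub; 0.05 to 0.2 kg. Origin at the centre of the underside, z up
- cap_small_round: loose end cap of bare cast aluminium, round, base disc 40 mm diameter, round hub 20 mm diameter. Base 16 mm thick, hub rising 24 mm more from its middle (40 mm high in all), to be gripped by the hub; 0.05 to 0.2 kg. Origin at the centre of the underside, z up
- cap_square: loose end cap of bare cast aluminium, square, base 50 x 50 mm with sides along its x and y, square hub 22 x 22 mm with the same axes. Base 16 mm thick, hub rising 24 mm more from its middle (40 mm high in all), to be gripped by the hub; 0.05 to 0.2 kg. Origin at the centre of the underside, z up
- cap_oblong: loose end cap of bare cast aluminium, oblong, base 84 mm along its x by 34 mm along its y, square hub 22 x 22 mm with the same axes. Base 16 mm thick, hub rising 24 mm more from its middle (40 mm high in all), to be gripped by the hub; 0.05 to 0.2 kg. Origin at the centre of the underside, z up
- nest_large_round: fixed white moulded packing block, 116 mm (x) by 96 mm (y), 20 mm high, with a round pocket 76 mm in diameter in its middle, 14 mm deep, floor covered in brown card 6 mm above the bench. The pocket is 6 mm wider all round than its cap, whose base top then stands 2 mm above the block. Origin at the centre of the block's underside, z up
- nest_small_round: fixed white moulded packing block, 116 mm (x) by 96 mm (y), 20 mm high, with a round pocket 52 mm in diameter in its middle, 14 mm deep, floor covered in brown card 6 mm above the bench. The pocket is 6 mm wider all round than its cap, whose base top then stands 2 mm above the block. Origin at the centre of the block's underside, z up
- nest_square: fixed white moulded packing block, 116 mm (x) by 96 mm (y), 20 mm high, with a square pocket 62 x 62 mm, sides along x and y in its middle, 14 mm deep, floor covered in brown card 6 mm above the bench. The pocket is 6 mm wider all round than its cap, whose base top then stands 2 mm above the block. Origin at the centre of the block's underside, z up
- nest_oblong: fixed white moulded packing block, 116 mm (x) by 96 mm (y), 20 mm high, with an oblong pocket 96 mm along its x by 46 mm along its y in its middle, 14 mm deep, floor covered in brown card 6 mm above the bench. The pocket is 6 mm wider all round than its cap, whose base top then stands 2 mm above the block. Origin at the centre of the block's underside, z up
- spacer_ring: loose aluminium ring with an open hole and no hub, 56 mm outside, 34 mm inside, 22 mm high; not an end cap, stays where it is. Origin at the centre of the underside
- angle_bracket: loose aluminium L-bracket, foot 44 x 40 mm, 5 mm thick, upright 38 mm high at its +x edge; not an end cap, stays where it is. Origin at the centre of the foot's underside
Things that resemble listed ones, but are neither listed nor needed, are in the scene too. Leave any green look-alike of the cap_oblong alone. What is shaped like the nest_large_round but blue is not meant.

How it is judged:
At the end, for the whole second after the job is handed in: Each of the four end caps lies hub up, flat (within 0.08 rad) and at rest on the floor of the pocket of its own shape and size (origin less than 9 mm above the block's underside and within 12 mm of the pocket's centre); the spacer ring and the angle bracket are within 20 mm of where they started (horizontal distance between cap_large_round and nest_large_round below 0.012 m and z of cap_large_round in the frame of nest_large_round below 0.009 m and angle between each of cap_large_round, cap_small_round, cap_square, cap_oblong's own z axis and vertical below 0.08 rad and linear speed of each of cap_large_round, cap_small_round, cap_square, cap_oblong below 0.02 m/s and angular speed of each of cap_large_round, cap_small_round, cap_square, cap_oblong below 0.2 rad/s and horizontal distance between cap_small_round and nest_small_round below 0.012 m and z of cap_small_round in the frame of nest_small_round below 0.009 m and horizontal distance between cap_square and nest_square below 0.012 m and z of cap_square in the frame of nest_square below 0.009 m and horizontal distance between cap_oblong and nest_oblong below 0.012 m and z of cap_oblong in the frame of nest_oblong below 0.009 m and distance of each of spacer_ring, angle_bracket from where it was at the start of the episode below 0.02 m); the robot touches nothing.
It fails at once if an end cap was dropped (out of the hand and faster than 0.6 m/s) ((distance between the grasp point and cap_large_round above 0.06 m and linear speed of cap_large_round above 0.6 m/s) or (distance between the grasp point and cap_small_round above 0.06 m and linear speed of cap_small_round above 0.6 m/s) or (distance between the grasp point and cap_square above 0.06 m and linear speed of cap_square above 0.6 m/s) or (distance between the grasp point and cap_oblong above 0.06 m and linear speed of cap_oblong above 0.6 m/s)).
It fails at once if the spacer ring was moved by more than 20 mm (distance of spacer_ring from where it was at the start of the episode above 0.02 m).
It fails at once if the angle bracket was moved by more than 20 mm (distance of angle_bracket from where it was at the start of the episode above 0.02 m).
It also fails if it takes over 112 s, if anything falls off the work surface, if the arm or the gripper's body presses on something with over 40 N, if the wrist force passes 120 N, or if a joint passes its speed limit or range.

### The arm

A 6-joint arm with a two-finger parallel gripper is mounted at the origin on the work surface. World frame = base frame: x ahead of the robot, y to its left, z up, the work surface at z = 0. Lengths are in m, angles in rad, forces in N, time in s.
With the tool pointing down it reaches from about 0.35 to 0.925 m from the base axis. Payload 6.4 kg.
Tool frame: the origin (TCP) lies on the mounting face of the last link; the fingertips stand 199 mm ahead of it and the grasp point (between the pads) lies 180 mm ahead of it; z points along the fingers, y is the line along which they close (so a half turn about z gives the same grasp; the last joint's range is limited). The gripper opens to 94 mm and grips with 3 to 60 N. Pads are 16 mm wide; open, the fingers measure 119 mm over their backs; the gripper's body (75 mm by 177 mm) begins 78 mm behind the grasp point.
Start: joints at [-1.328, 0.245, 1.558, -0, 1.339, -0.174], TCP at [0.263, -0.594, 0.405] pointing down, gripper open.
Joint ranges: [-3.13, 3.13], [-1.02, 2.26], [0.13, 2.54], [-0.95, 4.09], [0.21, 2.88], [-2.74, 2.74]. Speed limits (rad/s): [2.57, 2.57, 3.14, 3.14, 3.14, 3.14].

### API

Orientations are given as a unit quaternion [x, y, z, w].
In Python, from station import ctrl, cams, ticket gives the robot as it stands.
- The arm moves only by the shell command python3 -m inch 'ROWS' [FORCE]. ROWS is JSON, a list of rows, each an object of numbers: "x", "y", "z": the shift along the tool's x, y, z each as a share of 0.25 m, from -1 to 1; "rx", "ry", "rz": the turn, a rotation vector about the tool's x, y, z each as a share of 45 degrees, from -1 to 1; "jaw": the opening, from -1 (shut) to 1 (fully open). A call has 1 to 10 rows; each row is the pose to reach, as a shift and turn from the pose commanded when the call began, along the tool's axes at that moment; what a row does not reach only later rows make up. A row lasts 1/8 s, in which the tool goes at most 62.5 mm and 10.7 degrees, less where a joint would pass 70% of its speed; a pose out of reach is approached as far as the arm can. A call with a number of a shift or a turn outside -1 to 1 is refused whole. A call with a gripper value outside its range is refused whole. The fingers move at their own pace and stop on an object; FORCE is the grip in N (left out, the last holds). Time passes only in rows, so rows that repeat a pose let the fingers close. It gives the time, the measured TCP pose, the force, the opening and the grip force at its end, in the units of the state.
- ctrl.read_state(): the state, without advancing time (a new reading comes with each control period).
- cams.get_image(name): name is "scene" or "top" or "wrist"; returns a dict with "frame" (384x512x3 uint8, red, green, blue), "fovy" (degrees; the focal length in pixels is half the picture's height over the tangent of half this angle, whatever the lens; pixels are square), "cx", "cy" (the principal point, pixels), "dist" ([k1, k2, p1, p2, k3] as OpenCV has them; the pictures are not rectified), "camera_from_world" (4x4, takes a point from world to camera coordinates). Camera axes: x right, y down, z forward; pixel columns grow to the right and rows downward; lengths in m; the calibration is good to about 2 mm. A picture is of the moment at which its call begins. There is no depth.
- ticket.job_done(): hands the job in; it is judged then, once.
The state is a dict: "clock": time; "joint_positions": joint angles; "joint_velocities": joint speeds; "joint_efforts": joint torques, N m; "position": TCP position; "tcp_rot": TCP orientation; "force": force on the tool from outside, world axes, zero at the start; "torque": the same for the moment, N m; "width": opening from 0.0 (shut) to 1.0 (fully open); "gripper_force": force on a finger pad.
Only numpy, scipy, OpenCV 4.12 (cv2) and the standard library are available. Lean on these libraries where they do the work, as an engineer would, in place of code of your own. Each camera call takes 0.05 s, during which the arm holds its last target. There are 200 camera calls.

## Working session

There is one attempt and no reset: what is moved stays moved. The work goes in short steps, Python scripts to look and compute and a shell command to move; the robot and the scene stay as the last step left them, time stands still between calls to the robot, and variables do not carry over. Pictures are saved under pics/ and viewed, at most 14 in all, crops included, and the job is handed in when it is done.

```bash
ls; mkdir -p pics; cat > h.py <<'E'
import numpy as np, cv2
from station import ctrl, cams, ticket
def grab(n, fn=None):
    d=cams.get_image(n)
    if fn: cv2.imwrite('pics/'+fn, d['frame'][:,:,::-1])
    return d
def K(d):
    f=d['frame'].shape[0]/2/np.tan(np.radians(d['fovy'])/2)
    return np.array([[f,0,d['cx']],[0,f,d['cy']],[0,0,1.]])
def rays(d,px):
    u=cv2.undistortPoints(np.array(px,float).reshape(-1,1,2),K(d),np.array(d['dist'],float)).reshape(-1,2)
    T=np.array(d['camera_from_world']); R=T[:3,:3]; c=-R.T@T[:3,3]
    return c, np.c_[u,np.ones(len(u))]@R
def plane(d,px,z):
    c,r=rays(d,px); return c+r*((z-c[2])/r[:,2])[:,None]
def tri(d1,p1,d2,p2):
    c1,r1=rays(d1,[p1]);c2,r2=rays(d2,[p2]);A=np.c_[r1[0],-r2[0]]
    s=np.linalg.lstsq(A,c2-c1,rcond=None)[0]
    a=c1+s[0]*r1[0];b=c2+s[1]*r2[0]; return (a+b)/2,np.linalg.norm(a-b)
def proj(d,P):
    T=np.array(d['camera_from_world']); rv=cv2.Rodrigues(T[:3,:3])[0]
    return cv2.projectPoints(np.array(P,float).reshape(-1,1,3),rv,T[:3,3],K(d),np.array(d['dist'],float))[0].reshape(-1,2)
E
python3 - <<'E'
from h import *
for n in ['top','scene','wrist']:
    d=grab(n,n+'0.png'); T=np.array(d['camera_from_world']); print(n,d['fovy'],d['dist'],-T[:3,:3].T@T[:3,3],T[:3,:3].round(2).tolist())
print(ctrl.read_state())
E
```

```text
pics
top 57.377293214507134 [0.01553698 0.         0.         0.         0.        ] [ 0.40220242 -0.0143984   1.04695657] [[-0.0, -1.0, -0.01], [-1.0, 0.0, -0.06], [0.06, 0.01, -1.0]]
scene 46.12575077275472 [0.03162303 0.         0.         0.         0.        ] [0.99175333 0.25902151 0.91508963] [[-0.44, 0.9, -0.0], [0.76, 0.37, -0.54], [-0.48, -0.24, -0.84]]
wrist 66.39070815137453 [-0.07422808  0.          0.          0.          0.        ] [ 0.34112039 -0.5602023   0.38484836] [[0.4, -0.91, -0.0], [-0.88, -0.39, 0.28], [-0.26, -0.11, -0.96]]
{'clock': 0.15, 'joint_positions': array([-1.32809500e+00,  2.45658878e-01,  1.55869300e+00, -2.09649314e-05,
        1.33868774e+00, -1.74099904e-01]), 'joint_velocities': array([ 9.21297566e-04, -1.91746881e-03, -3.12031421e-03,  2.30659015e-05,
        1.40716648e-03,  4.52955736e-04]), 'joint_efforts': array([ 6.74671774e-04, -4.16264677e+01, -3.14980996e+01,  6.85159396e-02,
        3.16230801e-02, -8.62703632e-05]), 'position': array([ 0.2631097 , -0.59419464,  0.40381698]), 'tcp_rot': array([ 9.78362315e-01,  2.06897699e-01, -3.50046349e-05, -7.22704814e-04]), 'force': array([-0.80550855,  0.46284741, -0.11856693]), 'torque': array([-0.00398903, -0.00056746, -0.05443504]), 'gripper_force': 0.0, 'width': 0.9988381812716031}
```

View pics/top0.png

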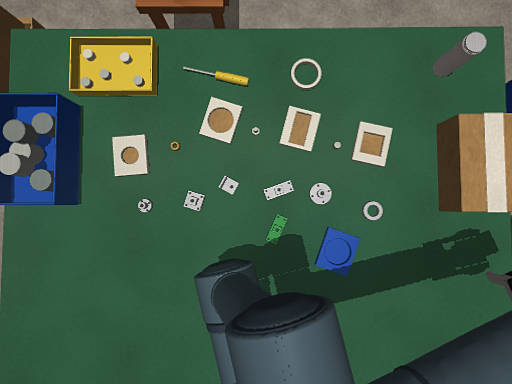

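View pics/scene0.png

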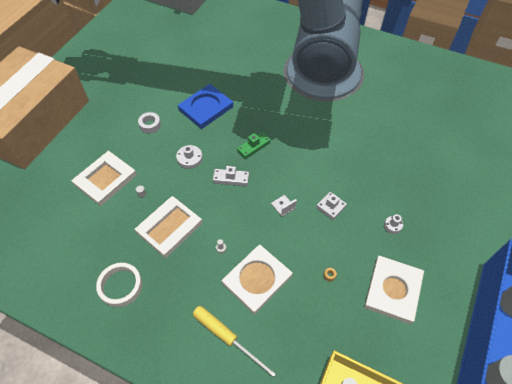

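The top view (rows down, +x up, +y left) shows these things, with pixel positions:
- **Caps:** small round (145,205), square (194,201), oblong (279,189), large round (320,193).
- **Not to be moved:** bracket (229,185), ring (373,210), green look-alike (277,229), blue decoy block (338,251).
- **White blocks:** small round (130,155), large round (221,119), oblong (300,128), square (372,144).
- **Other confusables:** white ring (306,73), small nuts (256,131) and (337,145), and the items in the yellow and blue bins.

The scene view shows the same things: caps at (394,223), (332,204), (231,176), (189,156); ring (149,122); bracket (284,205).

One close crop will check the choice.

```bash
python3 - <<'E'
from h import *
t=cv2.imread('pics/top0.png')[90:225,100:400]; s=cv2.imread('pics/scene0.png')[130:240,165:415]
a=cv2.resize(t,(800,360),interpolation=cv2.INTER_CUBIC); s2=cv2.resize(s,(545,240),interpolation=cv2.INTER_CUBIC)
o=np.zeros((600,800,3),np.uint8); o[:360]=a; o[360:,:545]=s2; cv2.imwrite('pics/crop.png',o)
d=grab('top'); im=d['frame']
hsv=cv2.cvtColor(im,cv2.COLOR_RGB2HSV)
m=((hsv[...,1]<60)&(hsv[...,2]>110)).astype(np.uint8)
n,l,st,c=cv2.connectedComponentsWithStats(m)
for i in range(1,n):
    if st[i,4]>25 and 85<c[i][1]<230 and 100<c[i][0]<410:
        cn=cv2.findContours((l==i).astype(np.uint8),cv2.RETR_EXTERNAL,cv2.CHAIN_APPROX_NONE)[0][0]
        z=.02 if st[i,4]>450 else .016
        P=plane(d,cn.reshape(-1,2),z)[:,:2]
        r=cv2.minAreaRect((P*1000).astype(np.float32))
        print(c[i].round(),st[i,4],np.round(r[0]),np.round(r[1]),round(r[2],1))
# brown pockets
m=((hsv[...,0]<22)&(hsv[...,1]>70)&(hsv[...,2]>80)).astype(np.uint8)
n,l,st,c=cv2.connectedComponentsWithStats(m)
for i in range(1,n):
    if 150<st[i,4]<2000 and 85<c[i][1]<230 and 100<c[i][0]<410:
        cn=cv2.findContours((l==i).astype(np.uint8),cv2.RETR_EXTERNAL,cv2.CHAIN_APPROX_NONE)[0][0]
        r=cv2.minAreaRect((plane(d,cn.reshape(-1,2),.006)[:,:2]*1000).astype(np.float32))
        print('pocket',c[i].round(),st[i,4],np.round(r[0]),np.round(r[1]),round(r[2],1))
E
```

```text
[221. 119.] 797 [662. 104.] [ 98. 117.] 71.8
[300. 128.] 816 [ 635. -132.] [ 99. 117.] 75.2
[372. 143.] 898 [ 590. -343.] [ 99. 117.] 77.3
[255. 130.] 43 [630.  -0.] [21. 21.] 89.9
[129. 155.] 1065 [557. 372.] [118.  97.] 5.0
[337. 144.] 36 [ 587. -241.] [18. 15.] 89.8
[229. 185.] 200 [468.  80.] [49. 39.] 60.9
[278. 190.] 312 [453. -68.] [33. 85.] 19.9
[320. 193.] 348 [ 444. -191.] [62. 59.] 89.9
[193. 201.] 260 [422. 182.] [51. 49.] 72.9
[144. 205.] 101 [409. 327.] [35. 35.] 89.9
[373. 210.] 185 [ 392. -342.] [53. 54.] 44.5
pocket [220. 120.] 467 [662. 105.] [69. 70.] 89.9
pocket [300. 129.] 476 [ 637. -132.] [45. 94.] 75.1
pocket [371. 144.] 400 [ 591. -345.] [60. 60.] 77.8
pocket [131. 155.] 208 [558. 373.] [48. 45.] 1.0
```

View pics/crop.png

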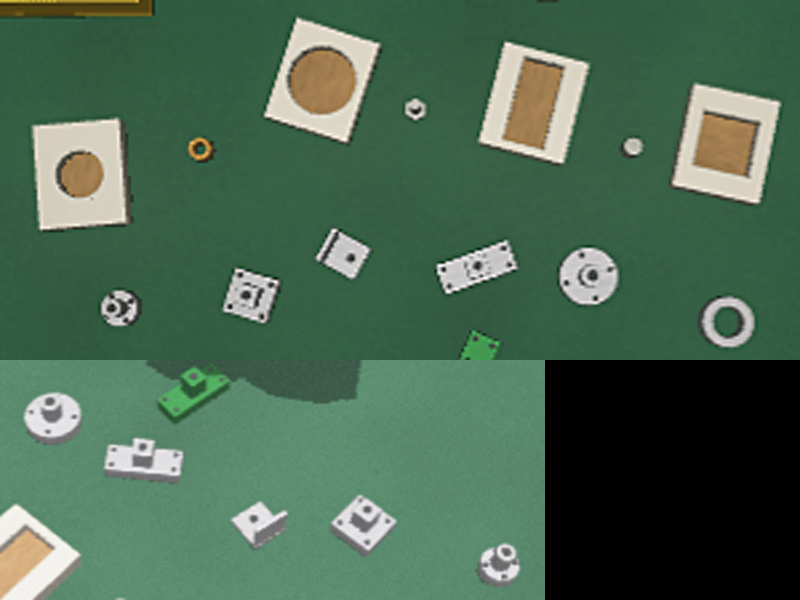

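The crop confirms the choice. Each white block's top comes out at about 117 x 98 mm, and the caps measure 85x33, 51x49, about 61 and about 35 mm. The bracket is the hubless L at (343,253) and the ring is at (727,322). Next come the heights from two views, then the moves.

```bash
cat >> h.py <<'E'
def psi():
    x,y,z,w=ctrl.read_state()['tcp_rot']; return np.degrees(np.arctan2(2*(x*y+z*w),1-2*(y*y+z*z)))
def plan(X,Y,Z,ps=None):
    "grasp-point target (mm), heading deg -> shares"
    s=ctrl.read_state(); p=np.array(s['position'])*1000; a0=psi(); a=np.radians(a0)
    dx,dy=X-p[0],Y-p[1]; dz=(p[2]-180)-Z
    tx=np.cos(a)*dx+np.sin(a)*dy; ty=np.sin(a)*dx-np.cos(a)*dy
    rz=0 if ps is None else -((ps-a0+180)%360-180)
    print('now',p.round(1),'psi',a0.round(2),'| x %.4f y %.4f z %.4f rz %.4f'%(tx/250,ty/250,dz/250,rz/45))
E
python3 - <<'E'
from h import *
t=grab('top');s=grab('scene')
for n,a,b in [('small',(142,205.5),(397,217.6)),('square',(192.2,200.6),(333.3,197.4)),('obl',(279.3,189.4),(231,166.7)),('large',(322,193.1),(187.9,150.2))]:
    print(n,tri(t,a,s,b)[0].round(4),tri(t,a,s,b)[1].round(4))
# block corners in both views
def blobs(d):
    hsv=cv2.cvtColor(d['frame'],cv2.COLOR_RGB2HSV)
    m=((hsv[...,1]<60)&(hsv[...,2]>150)).astype(np.uint8)
    return [c for c in cv2.findContours(m,cv2.RETR_EXTERNAL,cv2.CHAIN_APPROX_NONE)[0] if 500<cv2.contourArea(c)<6000]
T=blobs(t);S=blobs(s)
for X,Y in [(662,104),(635,-132),(590,-343),(557,372)]:
    for bl,d in ((T,t),(S,s)):pass
    q=[]
    for bl,d in ((T,t),(S,s)):
        c=proj(d,[X/1e3,Y/1e3,.02])[0]; k=min(bl,key=lambda k:np.linalg.norm(k.reshape(-1,2).mean(0)-c)); 
        q.append(cv2.approxPolyDP(k,0.06*cv2.arcLength(k,True),True).reshape(-1,2).astype(float))
    for p in q[0]:
        W=plane(t,[p],.02); pp=proj(s,W)[0]; j=min(q[1],key=lambda k:np.linalg.norm(k-pp)); 
        r=tri(t,p,s,j); print('corner',p,j,r[0].round(3),r[1].round(4))
plan(444,-191,200)
E
```

```text
small [0.407  0.3271 0.0386] 0.0032
square [0.4208 0.1821 0.042 ] 0.0027
obl [ 0.4515 -0.066   0.0503] 0.0052
large [ 0.4419 -0.1909  0.0325] 0.0035
corner [211.  97.] [253. 311.] [0.73  0.131 0.019] 0.0016
corner [199. 133.] [292. 273.] [0.621 0.168 0.019] 0.0022
corner [230. 142.] [260. 244.] [0.593 0.077 0.024] 0.0058
corner [241. 106.] [221. 280.] [0.702 0.042 0.023] 0.0005
corner [289. 106.] [163. 254.] [ 0.702 -0.1    0.018] 0.0006
corner [280. 143.] [201. 219.] [ 0.591 -0.071  0.017] 0.0035
corner [311. 150.] [173. 196.] [ 0.568 -0.16   0.022] 0.0067
corner [320. 114.] [134. 228.] [ 0.677 -0.191  0.021] 0.0006
corner [361. 121.] [ 96. 201.] [ 0.656 -0.312  0.02 ] 0.0003
corner [352. 158.] [135. 170.] [ 0.545 -0.281  0.023] 0.0047
corner [384. 165.] [108. 150.] [ 0.524 -0.373  0.026] 0.0035
corner [392. 129.] [ 71. 180.] [ 0.632 -0.403  0.017] 0.0005
corner [143. 134.] [366. 305.] [0.619 0.332 0.02 ] 0.0013
corner [112. 137.] [414. 321.] [0.609 0.425 0.021] 0.0029
corner [115. 175.] [424. 271.] [0.496 0.415 0.02 ] 0.005
corner [146. 173.] [378. 255.] [0.503 0.32  0.023] 0.0015
now [ 263.1 -594.3  404.3] psi 23.88 | x 1.3146 y -1.1822 z 0.0971 rz 0.0000
```

Heights agree with the text: block tops about 20 mm and hub tops about 40 mm. XY agrees within about 2 mm. Moving over the large round cap.

```bash
python3 -m inch '[{"x":0.16,"y":-0.15,"jaw":0.1},{"x":0.33,"y":-0.3,"jaw":0.1},{"x":0.5,"y":-0.45,"jaw":0.1},{"x":0.66,"y":-0.59,"jaw":0.1},{"x":0.66,"y":-0.59,"jaw":0.1}]'; python3 -m inch '[{"x":0.16,"y":-0.15,"jaw":0.1},{"x":0.33,"y":-0.3,"jaw":0.1},{"x":0.5,"y":-0.45,"jaw":0.1},{"x":0.655,"y":-0.592,"jaw":0.1},{"x":0.655,"y":-0.592,"jaw":0.1},{"x":0.655,"y":-0.592,"jaw":0.1}]'
python3 - <<'E'
from h import *
d=grab('wrist','w1.png'); print(proj(d,[[.444,-.191,.04],[.444,-.191,.016]])); plan(444,-191,40)
E
```

```text
[[ -5.57391618 -98.58974245]
 [  6.66106575 -90.64841568]]
now [ 263.1 -594.3  404.4] psi 23.88 | x 1.3146 y -1.1823 z 0.7377 rz 0.0000invalid input at $[0]: expected keys x, y, z, rx, ry, rz, jaw
invalid input at $[0]: expected keys x, y, z, rx, ry, rz, jaw
```

View pics/w1.png

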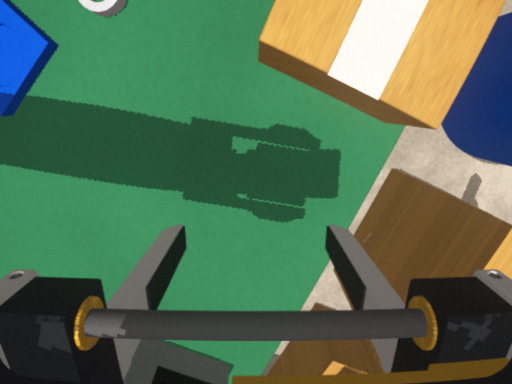

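All seven keys are required in every row, so the arm hasn't moved. The wrist view shows the fingers at rows 230–330, with the blue decoy at upper left and the cardboard box at upper right. It looks ahead along tool +x.

```bash
python3 -m inch '[{"x":0.16,"y":-0.15,"z":0,"rx":0,"ry":0,"rz":0,"jaw":0.1},{"x":0.33,"y":-0.3,"z":0,"rx":0,"ry":0,"rz":0,"jaw":0.1},{"x":0.5,"y":-0.45,"z":0,"rx":0,"ry":0,"rz":0,"jaw":0.1},{"x":0.66,"y":-0.59,"z":0,"rx":0,"ry":0,"rz":0,"jaw":0.1},{"x":0.66,"y":-0.59,"z":0,"rx":0,"ry":0,"rz":0,"jaw":0.1}]'; python3 -m inch '[{"x":0.16,"y":-0.15,"z":0,"rx":0,"ry":0,"rz":0,"jaw":0.1},{"x":0.33,"y":-0.3,"z":0,"rx":0,"ry":0,"rz":0,"jaw":0.1},{"x":0.5,"y":-0.45,"z":0,"rx":0,"ry":0,"rz":0,"jaw":0.1},{"x":0.5,"y":-0.592,"z":0,"rx":0,"ry":0,"rz":0,"jaw":0.1},{"x":0.5,"y":-0.592,"z":0,"rx":0,"ry":0,"rz":0,"jaw":0.1},{"x":0.5,"y":-0.592,"z":0,"rx":0,"ry":0,"rz":0,"jaw":0.1}]'
python3 - <<'E'
from h import *
d=grab('wrist','w2.png'); print(proj(d,[[.444,-.191,.04],[.444,-.191,.016]])); plan(444,-191,40); print(ctrl.read_state()['width'],ctrl.read_state()['clock'])
E
```

```text
clock: 0.98
position: [0.3554, -0.3902, 0.4047]
tcp_rot: [0.978, 0.209, 0.0, -0.0]
force: [0.8, 0.5, 0.3]
width: 0.555
gripper_force: 0.0
clock: 1.72
position: [0.4088, -0.2078, 0.405]
tcp_rot: [0.978, 0.206, 0.0, 0.001]
force: [-0.0, -0.6, -0.3]
width: 0.552
gripper_force: 0.0
[[253.51844722 147.19403932]
 [253.6090013  144.65251211]]
now [ 408.8 -208.   405. ] psi 23.79 | x 0.1564 y -0.0056 z 0.7398 rz 0.0000
0.5504449431263315 1.775
```

View pics/w2.png

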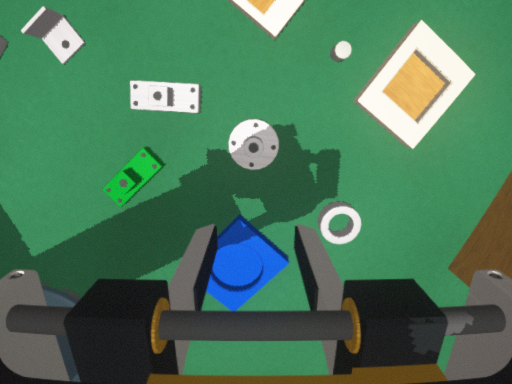

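The wrist view shows the large cap's hub hole at (253,147), where the projection put it at (253.5,147.2). The oblong is at (165,97), the bracket at (60,40), the green look-alike at (133,178), the ring at (341,223) and the square pocket at (415,85). Descending to grip.

```bash
cat >> h.py <<'E'
def meas(d,lo=150,box=None):
    hsv=cv2.cvtColor(d['frame'],cv2.COLOR_RGB2HSV)
    for nm,m,z in (('metal',(hsv[...,1]<45)&(hsv[...,2]>lo),.016),('white',(hsv[...,1]<45)&(hsv[...,2]>lo),.02),('pocket',(hsv[...,0]<22)&(hsv[...,1]>80)&(hsv[...,2]>110),.006)):
        m=cv2.morphologyEx(m.astype(np.uint8),cv2.MORPH_CLOSE,np.ones((3,3)))
        for c in cv2.findContours(m,cv2.RETR_EXTERNAL,cv2.CHAIN_APPROX_NONE)[0]:
            q=c.reshape(-1,2)
            if cv2.contourArea(c)<300 or q[:,1].max()>300 or q.min()<=1 or q[:,0].max()>509: continue
            r=cv2.minAreaRect((plane(d,q,z)[:,:2]*1000).astype(np.float32))
            if max(r[1])<130 and (nm!='white' or max(r[1])>100): print(nm,q.mean(0).round(),'xy',np.round(r[0],1),'size',np.round(r[1],1),'ang',round(r[2],1))
E
python3 -m inch '[{"x":0.156,"y":-0.006,"z":0.2,"rx":0,"ry":0,"rz":0,"jaw":0.1},{"x":0.156,"y":-0.006,"z":0.4,"rx":0,"ry":0,"rz":0,"jaw":0.1},{"x":0.156,"y":-0.006,"z":0.55,"rx":0,"ry":0,"rz":0,"jaw":0.1},{"x":0.156,"y":-0.006,"z":0.65,"rx":0,"ry":0,"rz":0,"jaw":0.1},{"x":0.156,"y":-0.006,"z":0.72,"rx":0,"ry":0,"rz":0,"jaw":0.1},{"x":0.156,"y":-0.006,"z":0.744,"rx":0,"ry":0,"rz":0,"jaw":0.1},{"x":0.156,"y":-0.006,"z":0.744,"rx":0,"ry":0,"rz":0,"jaw":0.1}]' 
python3 - <<'E'
from h import *
plan(444,-191,39)
E
python3 -m inch '[{"x":0,"y":0,"z":0,"rx":0,"ry":0,"rz":0,"jaw":-0.9},{"x":0,"y":0,"z":0,"rx":0,"ry":0,"rz":0,"jaw":-0.9},{"x":0,"y":0,"z":0,"rx":0,"ry":0,"rz":0,"jaw":-0.9},{"x":0,"y":0,"z":0,"rx":0,"ry":0,"rz":0,"jaw":-0.9},{"x":0,"y":0,"z":0,"rx":0,"ry":0,"rz":0,"jaw":-0.9},{"x":0,"y":0,"z":0,"rx":0,"ry":0,"rz":0,"jaw":-0.9},{"x":0,"y":0,"z":0,"rx":0,"ry":0,"rz":0,"jaw":-0.9},{"x":0,"y":0,"z":0,"rx":0,"ry":0,"rz":0,"jaw":-0.9}]' 25
```

```text
clock: 2.65
position: [0.4439, -0.1903, 0.2186]
tcp_rot: [0.978, 0.206, -0.0, -0.0]
force: [-0.0, -0.2, 0.1]
width: 0.549
gripper_force: 0.0
now [ 443.9 -190.3  218.6] psi 23.83 | x -0.0006 y 0.0026 z -0.0015 rz 0.0000
clock: 3.65
position: [0.444, -0.1897, 0.2191]
tcp_rot: [0.978, 0.207, 0.0, 0.0]
force: [-1.1, -0.1, 5.4]
width: 0.251
gripper_force: 25.0
```

```bash
python3 -m inch '[{"x":0,"y":0,"z":-0.1,"rx":0,"ry":0,"rz":0,"jaw":-0.9},{"x":0,"y":0,"z":-0.25,"rx":0,"ry":0,"rz":0,"jaw":-0.9},{"x":0.1,"y":-0.06,"z":-0.4,"rx":0,"ry":0,"rz":0,"jaw":-0.9},{"x":0.25,"y":-0.15,"z":-0.45,"rx":0,"ry":0,"rz":0,"jaw":-0.9},{"x":0.42,"y":-0.24,"z":-0.45,"rx":0,"ry":0,"rz":0,"jaw":-0.9},{"x":0.58,"y":-0.33,"z":-0.45,"rx":0,"ry":0,"rz":0,"jaw":-0.9},{"x":0.74,"y":-0.43,"z":-0.45,"rx":0,"ry":0,"rz":0,"jaw":-0.9},{"x":0.87,"y":-0.53,"z":-0.45,"rx":0,"ry":0,"rz":0,"jaw":-0.9},{"x":0.87,"y":-0.53,"z":-0.45,"rx":0,"ry":0,"rz":0,"jaw":-0.9},{"x":0.87,"y":-0.53,"z":-0.45,"rx":0,"ry":0,"rz":0,"jaw":-0.9}]' 
python3 - <<'E'
from h import *
d=grab('wrist','w3.png'); meas(d); print(proj(d,[.662,.105,.006]));plan(662,104.5,70)
E
```

```text
clock: 4.9
position: [0.5884, 0.0194, 0.33]
tcp_rot: [0.978, 0.207, -0.001, -0.0]
force: [0.3, -0.9, -1.4]
width: 0.25
gripper_force: 25.0
metal [162. 260.] xy [463.9  81.8] size [36.6 62.3] ang 60.9
metal [ 69. 262.] xy [417.8 184.4] size [49.7 61.2] ang 72.9
metal [400. 204.] xy [ 635.8 -134.4] size [ 98.8 118.3] ang 75.0
white [400. 204.] xy [ 636.3 -131.8] size [ 97.5 116.7] ang 75.0
pocket [400. 203.] xy [ 635.6 -135.9] size [40.3 97.6] ang 74.6
pocket [ 53. 107.] xy [584.1 247.5] size [25.6 24.7] ang 13.8
pocket [207.  87.] xy [662.6 104.5] size [75.3 75.8] ang 23.1
[[206.04275907  88.85893269]]
now [588.4  19.  330.3] psi 23.84 | x 0.4075 y -0.1939 z 0.3211 rz 0.0000
```

View pics/w3.png

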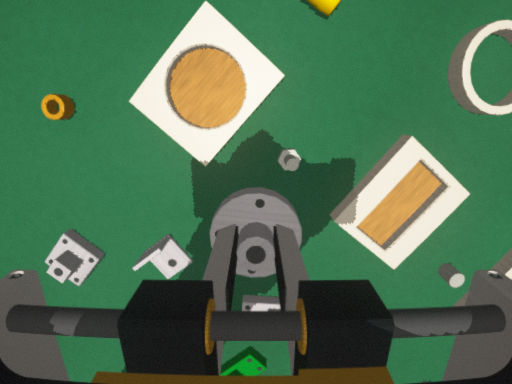

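The wrist view shows the cap level in the hand at (256,235) and the large round pocket at (207,87), which puts it at (662.6, 104.5). The top view gives the same. Placing.

```bash
python3 -m inch '[{"x":0.15,"y":-0.07,"z":0,"rx":0,"ry":0,"rz":0,"jaw":-0.9},{"x":0.3,"y":-0.14,"z":0,"rx":0,"ry":0,"rz":0,"jaw":-0.9},{"x":0.408,"y":-0.194,"z":0.1,"rx":0,"ry":0,"rz":0,"jaw":-0.9},{"x":0.408,"y":-0.194,"z":0.2,"rx":0,"ry":0,"rz":0,"jaw":-0.9},{"x":0.408,"y":-0.194,"z":0.3,"rx":0,"ry":0,"rz":0,"jaw":-0.9},{"x":0.408,"y":-0.194,"z":0.3,"rx":0,"ry":0,"rz":0,"jaw":-0.9}]' 
python3 - <<'E'
from h import *
plan(662.5,104.5,46)
E
```

```text
clock: 5.7
position: [0.6614, 0.104, 0.2534]
tcp_rot: [0.979, 0.206, -0.003, -0.001]
force: [-0.3, 1.1, -3.0]
width: 0.248
gripper_force: 25.0
now [661.4 104.  253.4] psi 23.79 | x 0.0048 y 0.0001 z 0.1095 rz 0.0000
```

```bash
python3 -m inch '[{"x":0.004,"y":0,"z":0.05,"rx":0,"ry":0,"rz":0,"jaw":-0.9},{"x":0.004,"y":0,"z":0.09,"rx":0,"ry":0,"rz":0,"jaw":-0.9},{"x":0.004,"y":0,"z":0.105,"rx":0,"ry":0,"rz":0,"jaw":-0.9},{"x":0.004,"y":0,"z":0.11,"rx":0,"ry":0,"rz":0,"jaw":-0.9},{"x":0.004,"y":0,"z":0.112,"rx":0,"ry":0,"rz":0,"jaw":-0.9},{"x":0.004,"y":0,"z":0.112,"rx":0,"ry":0,"rz":0,"jaw":-0.9}]'
```

```text
clock: 6.45
position: [0.6637, 0.1057, 0.2285]
tcp_rot: [0.978, 0.207, 0.0, 0.0]
force: [-0.9, -0.0, -2.2]
width: 0.249
gripper_force: 25.0
```

Force still shows the cap's weight and it is about 3 mm above the floor, so I'll lower a little, then open.

```bash
python3 -m inch '[{"x":0,"y":0,"z":0.006,"rx":0,"ry":0,"rz":0,"jaw":-0.9},{"x":0,"y":0,"z":0.012,"rx":0,"ry":0,"rz":0,"jaw":-0.9},{"x":0,"y":0,"z":0.014,"rx":0,"ry":0,"rz":0,"jaw":-0.9},{"x":0,"y":0,"z":0.014,"rx":0,"ry":0,"rz":0,"jaw":-0.9}]'
```

```text
clock: 6.95
position: [0.6636, 0.1057, 0.2251]
tcp_rot: [0.978, 0.207, -0.0, -0.0]
force: [-1.4, 0.5, 2.1]
width: 0.246
gripper_force: 25.0
```

```bash
python3 -m inch '[{"x":0,"y":0,"z":0,"rx":0,"ry":0,"rz":0,"jaw":-0.2},{"x":0,"y":0,"z":0,"rx":0,"ry":0,"rz":0,"jaw":0.1},{"x":0,"y":0,"z":0,"rx":0,"ry":0,"rz":0,"jaw":0.1},{"x":0,"y":0,"z":0,"rx":0,"ry":0,"rz":0,"jaw":0.1},{"x":0,"y":0,"z":-0.15,"rx":0,"ry":0,"rz":0,"jaw":0.1},{"x":0,"y":0,"z":-0.4,"rx":0,"ry":0,"rz":0,"jaw":0.1},{"x":-0.15,"y":0.04,"z":-0.6,"rx":0,"ry":0,"rz":0,"jaw":0.1},{"x":-0.35,"y":0.1,"z":-0.7,"rx":0,"ry":0,"rz":0,"jaw":0.1},{"x":-0.55,"y":0.15,"z":-0.7,"rx":0,"ry":0,"rz":0,"jaw":0.1},{"x":-0.6,"y":0.15,"z":-0.7,"rx":0,"ry":0,"rz":0,"jaw":0.1}]'
python3 -m inch '[{"x":-0.2,"y":0.05,"z":0,"rx":0,"ry":0,"rz":0.08,"jaw":0.1},{"x":-0.4,"y":0.1,"z":0,"rx":0,"ry":0,"rz":0.08,"jaw":0.1},{"x":-0.6,"y":0.14,"z":0,"rx":0,"ry":0,"rz":0.08,"jaw":0.1},{"x":-0.6,"y":0.14,"z":0,"rx":0,"ry":0,"rz":0.08,"jaw":0.1},{"x":-0.6,"y":0.14,"z":0,"rx":0,"ry":0,"rz":0.08,"jaw":0.1}]'
python3 - <<'E'
from h import *
d=grab('wrist','w4.png'); meas(d); print(proj(d,[.453,-.068,.04]));plan(453,-68,39,19.9)
t=grab('top','top4.png')
E
```

```text
clock: 8.2
position: [0.54, 0.0095, 0.4]
tcp_rot: [0.979, 0.206, 0.0, 0.0]
force: [0.2, -0.2, 0.5]
width: 0.549
gripper_force: 0.0
clock: 8.82
position: [0.4191, -0.0819, 0.4]
tcp_rot: [0.984, 0.176, 0.0, 0.0]
force: [-0.8, 0.6, 0.5]
width: 0.547
gripper_force: 0.0
metal [421. 256.] xy [ 391.5 -345.7] size [54.6 55.9] ang 19.3
metal [253. 146.] xy [454.4 -66.8] size [33.4 82.8] ang 19.3
metal [ 56. 101.] xy [423.8 183. ] size [51.7 50.3] ang 73.4
metal [148.  94.] xy [469.   73.5] size [38.7 39.5] ang 60.7
[[253.72456978 150.09887708]]
now [419.4 -81.7 399.9] psi 20.34 | x 0.1453 y -0.0047 z 0.7237 rz 0.0097
```

View pics/w4.png

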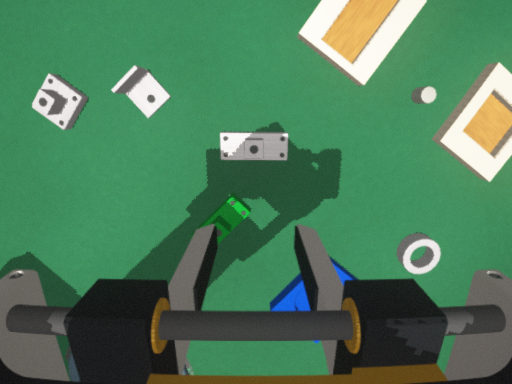

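The wrist view shows the oblong cap's hub at (254,149), predicted at (253.7,150). Its axis is at 19.3–19.9°. The bracket at (140,92) and the ring at (419,255) haven't moved. Gripping.

```bash
python3 -m inch '[{"x":0.148,"y":-0.005,"z":0.2,"rx":0,"ry":0,"rz":0.015,"jaw":0.1},{"x":0.148,"y":-0.005,"z":0.4,"rx":0,"ry":0,"rz":0.015,"jaw":0.1},{"x":0.148,"y":-0.005,"z":0.55,"rx":0,"ry":0,"rz":0.015,"jaw":0.1},{"x":0.148,"y":-0.005,"z":0.65,"rx":0,"ry":0,"rz":0.015,"jaw":0.1},{"x":0.148,"y":-0.005,"z":0.7,"rx":0,"ry":0,"rz":0.015,"jaw":0.1},{"x":0.148,"y":-0.005,"z":0.72,"rx":0,"ry":0,"rz":0.015,"jaw":0.1},{"x":0.148,"y":-0.005,"z":0.72,"rx":0,"ry":0,"rz":0.015,"jaw":0.1}]' 
python3 -m inch '[{"x":0,"y":0,"z":0,"rx":0,"ry":0,"rz":0,"jaw":-0.9},{"x":0,"y":0,"z":0,"rx":0,"ry":0,"rz":0,"jaw":-0.9},{"x":0,"y":0,"z":0,"rx":0,"ry":0,"rz":0,"jaw":-0.9},{"x":0,"y":0,"z":0,"rx":0,"ry":0,"rz":0,"jaw":-0.9},{"x":0,"y":0,"z":0,"rx":0,"ry":0,"rz":0,"jaw":-0.9},{"x":0,"y":0,"z":0,"rx":0,"ry":0,"rz":0,"jaw":-0.9},{"x":0,"y":0,"z":0,"rx":0,"ry":0,"rz":0,"jaw":-0.9}]' 25
python3 - <<'E'
from h import *
plan(636,-132,130,74.9)
E
```

```text
clock: 9.8
position: [0.4534, -0.0681, 0.2202]
tcp_rot: [0.985, 0.17, 0.0, 0.0]
force: [-0.5, 0.4, 0.3]
width: 0.548
gripper_force: 0.0
clock: 10.68
position: [0.453, -0.0681, 0.22]
tcp_rot: [0.985, 0.17, 0.0, -0.0]
force: [-2.1, 1.9, 5.3]
width: 0.236
gripper_force: 25.0
now [453.  -68.1 220. ] psi 19.6 | x 0.6039 y 0.4864 z -0.3601 rz -1.2288
```

```bash
python3 -m inch '[{"x":0,"y":0,"z":-0.1,"rx":0,"ry":0,"rz":0,"jaw":-0.9},{"x":0,"y":0,"z":-0.25,"rx":0,"ry":0,"rz":0,"jaw":-0.9},{"x":0.05,"y":0.04,"z":-0.36,"rx":0,"ry":0,"rz":-0.15,"jaw":-0.9},{"x":0.13,"y":0.1,"z":-0.36,"rx":0,"ry":0,"rz":-0.3,"jaw":-0.9},{"x":0.24,"y":0.2,"z":-0.36,"rx":0,"ry":0,"rz":-0.45,"jaw":-0.9},{"x":0.36,"y":0.3,"z":-0.36,"rx":0,"ry":0,"rz":-0.6,"jaw":-0.9},{"x":0.48,"y":0.39,"z":-0.36,"rx":0,"ry":0,"rz":-0.75,"jaw":-0.9},{"x":0.604,"y":0.486,"z":-0.36,"rx":0,"ry":0,"rz":-0.9,"jaw":-0.9},{"x":0.604,"y":0.486,"z":-0.36,"rx":0,"ry":0,"rz":-1,"jaw":-0.9},{"x":0.604,"y":0.486,"z":-0.36,"rx":0,"ry":0,"rz":-1,"jaw":-0.9}]' 
python3 - <<'E'
from h import *
plan(636,-132,60,74.9)
E
```

```text
clock: 11.92
position: [0.6357, -0.1319, 0.3082]
tcp_rot: [0.845, 0.534, -0.001, -0.001]
force: [-0.3, 0.1, -1.4]
width: 0.233
gripper_force: 25.0
now [ 635.7 -131.9  308.2] psi 64.55 | x 0.0003 y 0.0011 z 0.2729 rz -0.2300
```

```bash
python3 -m inch '[{"x":0,"y":0,"z":0,"rx":0,"ry":0,"rz":-0.12,"jaw":-0.9},{"x":0,"y":0,"z":0.05,"rx":0,"ry":0,"rz":-0.23,"jaw":-0.9},{"x":0,"y":0,"z":0.14,"rx":0,"ry":0,"rz":-0.23,"jaw":-0.9},{"x":0,"y":0,"z":0.22,"rx":0,"ry":0,"rz":-0.23,"jaw":-0.9},{"x":0,"y":0,"z":0.24,"rx":0,"ry":0,"rz":-0.23,"jaw":-0.9},{"x":0,"y":0,"z":0.24,"rx":0,"ry":0,"rz":-0.23,"jaw":-0.9},{"x":0,"y":0,"z":0.24,"rx":0,"ry":0,"rz":-0.23,"jaw":-0.9}]' 
python3 - <<'E'
from h import *
d=grab('wrist','w5.png');plan(636,-132,46,75)
E
```

```text
clock: 12.8
position: [0.6363, -0.132, 0.2506]
tcp_rot: [0.794, 0.608, 0.0, 0.001]
force: [-0.6, -0.2, -1.6]
width: 0.233
gripper_force: 25.0
now [ 636.3 -132.   250.6] psi 74.94 | x -0.0002 y -0.0010 z 0.0985 rz -0.0013
```

View pics/w5.png

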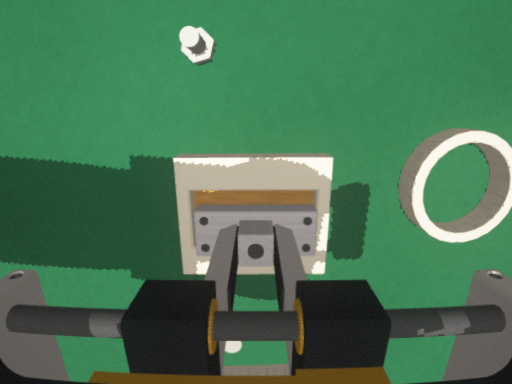

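The view shows the oblong cap, edges at (195–317, 207), squared up with its pocket (190–317, 190). Lowering.

```bash
python3 -m inch '[{"x":0,"y":0,"z":0.04,"rx":0,"ry":0,"rz":0,"jaw":-0.9},{"x":0,"y":0,"z":0.075,"rx":0,"ry":0,"rz":0,"jaw":-0.9},{"x":0,"y":0,"z":0.09,"rx":0,"ry":0,"rz":0,"jaw":-0.9},{"x":0,"y":0,"z":0.098,"rx":0,"ry":0,"rz":0,"jaw":-0.9},{"x":0,"y":0,"z":0.102,"rx":0,"ry":0,"rz":0,"jaw":-0.9},{"x":0,"y":0,"z":0.102,"rx":0,"ry":0,"rz":0,"jaw":-0.9},{"x":0,"y":0,"z":0.102,"rx":0,"ry":0,"rz":0,"jaw":-0.9}]'
```

```text
clock: 13.72
position: [0.6357, -0.1318, 0.226]
tcp_rot: [0.793, 0.609, -0.001, -0.001]
force: [-8.8, 2.6, 12.3]
width: 0.233
gripper_force: 25.0
```

```bash
python3 -m inch '[{"x":0,"y":0,"z":0,"rx":0,"ry":0,"rz":0,"jaw":-0.2},{"x":0,"y":0,"z":0,"rx":0,"ry":0,"rz":0,"jaw":0.1},{"x":0,"y":0,"z":0,"rx":0,"ry":0,"rz":0,"jaw":0.1},{"x":0,"y":0,"z":0,"rx":0,"ry":0,"rz":0,"jaw":0.1},{"x":0,"y":0,"z":-0.15,"rx":0,"ry":0,"rz":0,"jaw":0.1},{"x":0,"y":0,"z":-0.4,"rx":0,"ry":0,"rz":0,"jaw":0.1},{"x":0.08,"y":-0.12,"z":-0.6,"rx":0,"ry":0,"rz":0,"jaw":0.1},{"x":0.2,"y":-0.28,"z":-0.7,"rx":0,"ry":0,"rz":0,"jaw":0.1},{"x":0.32,"y":-0.44,"z":-0.7,"rx":0,"ry":0,"rz":0,"jaw":0.1},{"x":0.42,"y":-0.58,"z":-0.7,"rx":0,"ry":0,"rz":0,"jaw":0.1}]'
python3 -m inch '[{"x":0.12,"y":-0.16,"z":0,"rx":0,"ry":0,"rz":0.04,"jaw":0.1},{"x":0.24,"y":-0.33,"z":0,"rx":0,"ry":0,"rz":0.04,"jaw":0.1},{"x":0.36,"y":-0.5,"z":0,"rx":0,"ry":0,"rz":0.04,"jaw":0.1},{"x":0.41,"y":-0.576,"z":0,"rx":0,"ry":0,"rz":0.04,"jaw":0.1},{"x":0.41,"y":-0.576,"z":0,"rx":0,"ry":0,"rz":0.04,"jaw":0.1},{"x":0.41,"y":-0.576,"z":0,"rx":0,"ry":0,"rz":0.04,"jaw":0.1}]'
python3 - <<'E'
from h import *
d=grab('wrist','w6.png'); meas(d); print(proj(d,[.423,.1825,.04]));plan(423,182.5,40,73.2)
E
```

```text
clock: 14.98
position: [0.5219, 0.0084, 0.3996]
tcp_rot: [0.794, 0.609, 0.0, 0.0]
force: [-0.5, 0.3, 0.4]
width: 0.551
gripper_force: 0.0
clock: 15.72
position: [0.4111, 0.1431, 0.3993]
tcp_rot: [0.803, 0.596, 0.0, 0.0]
force: [-0.2, -0.0, -0.3]
width: 0.549
gripper_force: 0.0
metal [446. 283.] xy [634.1 -97.3] size [27.4 90. ] ang 75.1
metal [311. 207.] xy [470.4  77.3] size [33.9 48. ] ang 59.3
metal [254. 142.] xy [423.2 182.8] size [49.2 49.7] ang 73.0
metal [451. 148.] xy [665.5 102.1] size [ 98.3 119.8] ang 71.9
metal [205.  24.] xy [409.9 327.1] size [39.2 38.9] ang 42.8
white [451. 148.] xy [663.  103.4] size [ 97.2 118.5] ang 71.9
[[253.76399349 145.03337691]]
now [411.2 142.9 399.3] psi 73.1 | x 0.1651 y -0.0010 z 0.7171 rz -0.0023
```

View pics/w6.png

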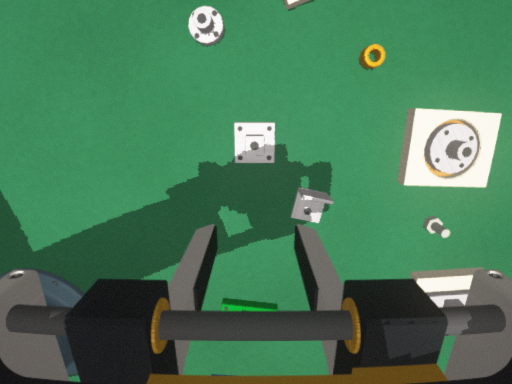

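The wrist view shows the square cap's hub at (254,145), matching the prediction. The large round cap is seated in its block at (452,148) and the bracket is intact at (310,205). Gripping.

```bash
python3 -m inch '[{"x":0.165,"y":-0.001,"z":0.2,"rx":0,"ry":0,"rz":0,"jaw":0.1},{"x":0.165,"y":-0.001,"z":0.4,"rx":0,"ry":0,"rz":0,"jaw":0.1},{"x":0.165,"y":-0.001,"z":0.55,"rx":0,"ry":0,"rz":0,"jaw":0.1},{"x":0.165,"y":-0.001,"z":0.65,"rx":0,"ry":0,"rz":0,"jaw":0.1},{"x":0.165,"y":-0.001,"z":0.7,"rx":0,"ry":0,"rz":0,"jaw":0.1},{"x":0.165,"y":-0.001,"z":0.717,"rx":0,"ry":0,"rz":0,"jaw":0.1},{"x":0.165,"y":-0.001,"z":0.717,"rx":0,"ry":0,"rz":0,"jaw":0.1}]' 
python3 -m inch '[{"x":0,"y":0,"z":0,"rx":0,"ry":0,"rz":0,"jaw":-0.9},{"x":0,"y":0,"z":0,"rx":0,"ry":0,"rz":0,"jaw":-0.9},{"x":0,"y":0,"z":0,"rx":0,"ry":0,"rz":0,"jaw":-0.9},{"x":0,"y":0,"z":0,"rx":0,"ry":0,"rz":0,"jaw":-0.9},{"x":0,"y":0,"z":0,"rx":0,"ry":0,"rz":0,"jaw":-0.9},{"x":0,"y":0,"z":0,"rx":0,"ry":0,"rz":0,"jaw":-0.9},{"x":0,"y":0,"z":0,"rx":0,"ry":0,"rz":0,"jaw":-0.9}]' 25
python3 - <<'E'
from h import *
plan(590.5,-344,140,77.6)
E
```

```text
clock: 16.65
position: [0.4229, 0.1829, 0.2206]
tcp_rot: [0.803, 0.596, 0.001, 0.0]
force: [-0.2, 0.3, 0.1]
width: 0.549
gripper_force: 0.0
clock: 17.52
position: [0.4224, 0.1832, 0.2202]
tcp_rot: [0.803, 0.596, 0.0, -0.0]
force: [-1.6, 0.0, 5.8]
width: 0.235
gripper_force: 25.0
now [422.4 183.2 220.2] psi 73.16 | x -1.8233 y 1.2545 z -0.3992 rz -0.0988
```

```bash
python3 -m inch '[{"x":0,"y":0,"z":-0.1,"rx":0,"ry":0,"rz":0,"jaw":-0.9},{"x":0,"y":0,"z":-0.25,"rx":0,"ry":0,"rz":0,"jaw":-0.9},{"x":-0.05,"y":0.03,"z":-0.4,"rx":0,"ry":0,"rz":0,"jaw":-0.9},{"x":-0.15,"y":0.1,"z":-0.4,"rx":0,"ry":0,"rz":0,"jaw":-0.9},{"x":-0.3,"y":0.21,"z":-0.4,"rx":0,"ry":0,"rz":-0.05,"jaw":-0.9},{"x":-0.45,"y":0.31,"z":-0.4,"rx":0,"ry":0,"rz":-0.1,"jaw":-0.9},{"x":-0.6,"y":0.41,"z":-0.4,"rx":0,"ry":0,"rz":-0.1,"jaw":-0.9},{"x":-0.75,"y":0.51,"z":-0.4,"rx":0,"ry":0,"rz":-0.1,"jaw":-0.9},{"x":-0.88,"y":0.6,"z":-0.4,"rx":0,"ry":0,"rz":-0.1,"jaw":-0.9},{"x":-0.95,"y":0.65,"z":-0.4,"rx":0,"ry":0,"rz":-0.1,"jaw":-0.9}]' 
python3 - <<'E'
from h import *
plan(590.5,-344,70,77.6)
E
```

```text
clock: 18.77
position: [0.5092, -0.0929, 0.3192]
tcp_rot: [0.78, 0.626, -0.0, -0.0]
force: [0.6, -0.5, -1.9]
width: 0.228
gripper_force: 25.0
now [509.2 -92.9 319.2] psi 77.56 | x -0.9108 y 0.5340 z 0.2770 rz -0.0009
```

```bash
python3 -m inch '[{"x":-0.15,"y":0.09,"z":0,"rx":0,"ry":0,"rz":0,"jaw":-0.9},{"x":-0.3,"y":0.18,"z":0,"rx":0,"ry":0,"rz":0,"jaw":-0.9},{"x":-0.45,"y":0.27,"z":0,"rx":0,"ry":0,"rz":0,"jaw":-0.9},{"x":-0.6,"y":0.36,"z":0,"rx":0,"ry":0,"rz":0,"jaw":-0.9},{"x":-0.75,"y":0.45,"z":0,"rx":0,"ry":0,"rz":0,"jaw":-0.9},{"x":-0.88,"y":0.52,"z":0,"rx":0,"ry":0,"rz":0,"jaw":-0.9},{"x":-0.911,"y":0.534,"z":0.1,"rx":0,"ry":0,"rz":0,"jaw":-0.9},{"x":-0.911,"y":0.534,"z":0.2,"rx":0,"ry":0,"rz":0,"jaw":-0.9},{"x":-0.911,"y":0.534,"z":0.277,"rx":0,"ry":0,"rz":0,"jaw":-0.9},{"x":-0.911,"y":0.534,"z":0.277,"rx":0,"ry":0,"rz":0,"jaw":-0.9}]' 
python3 - <<'E'
from h import *
d=grab('wrist','w7.png');plan(590.5,-344,46,77.6)
E
```

```text
clock: 20.02
position: [0.5903, -0.3413, 0.2482]
tcp_rot: [0.779, 0.627, -0.0, -0.002]
force: [-0.1, 0.5, -0.3]
width: 0.234
gripper_force: 25.0
now [ 590.8 -341.8  250. ] psi 77.69 | x -0.0088 y 0.0008 z 0.0958 rz 0.0020
```

View pics/w7.png

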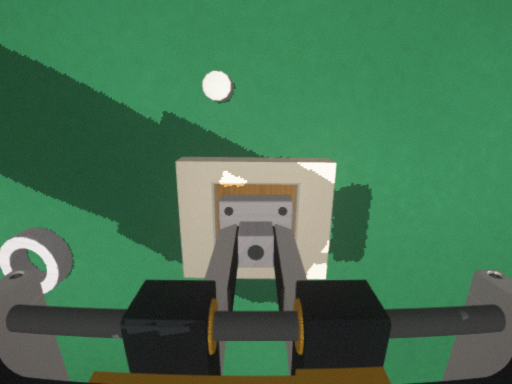

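The square cap at (220–292, 197) is centred and parallel over its pocket (214–298, 184). Lowering.

```bash
python3 -m inch '[{"x":0,"y":0,"z":0.04,"rx":0,"ry":0,"rz":0,"jaw":-0.9},{"x":0,"y":0,"z":0.075,"rx":0,"ry":0,"rz":0,"jaw":-0.9},{"x":0,"y":0,"z":0.09,"rx":0,"ry":0,"rz":0,"jaw":-0.9},{"x":0,"y":0,"z":0.095,"rx":0,"ry":0,"rz":0,"jaw":-0.9},{"x":0,"y":0,"z":0.097,"rx":0,"ry":0,"rz":0,"jaw":-0.9},{"x":0,"y":0,"z":0.097,"rx":0,"ry":0,"rz":0,"jaw":-0.9},{"x":0,"y":0,"z":0.097,"rx":0,"ry":0,"rz":0,"jaw":-0.9}]'
```

```text
clock: 20.95
position: [0.5908, -0.3424, 0.2267]
tcp_rot: [0.779, 0.627, 0.0, 0.0]
force: [-0.7, -0.5, -1.9]
width: 0.232
gripper_force: 25.0
```

```bash
python3 -m inch '[{"x":-0.004,"y":0,"z":0.003,"rx":0,"ry":0,"rz":0,"jaw":-0.9},{"x":-0.004,"y":0,"z":0.006,"rx":0,"ry":0,"rz":0,"jaw":-0.9},{"x":-0.004,"y":0,"z":0.006,"rx":0,"ry":0,"rz":0,"jaw":-0.9},{"x":-0.004,"y":0,"z":0.006,"rx":0,"ry":0,"rz":0,"jaw":-0.9}]'
python3 - <<'E'
from h import *
plan(400,285,225,77)
E
```

```text
clock: 21.45
position: [0.5909, -0.3432, 0.2263]
tcp_rot: [0.779, 0.627, 0.0, -0.0]
force: [-2.2, 3.1, 5.3]
width: 0.235
gripper_force: 25.0
now [ 590.9 -343.2  226.3] psi 77.66 | x 2.2918 y -1.2828 z -0.7149 rz 0.0147
```

```bash
python3 -m inch '[{"x":0,"y":0,"z":0,"rx":0,"ry":0,"rz":0,"jaw":-0.2},{"x":0,"y":0,"z":0,"rx":0,"ry":0,"rz":0,"jaw":0.1},{"x":0,"y":0,"z":0,"rx":0,"ry":0,"rz":0,"jaw":0.1},{"x":0,"y":0,"z":0,"rx":0,"ry":0,"rz":0,"jaw":0.1},{"x":0,"y":0,"z":-0.15,"rx":0,"ry":0,"rz":0,"jaw":0.1},{"x":0,"y":0,"z":-0.4,"rx":0,"ry":0,"rz":0,"jaw":0.1},{"x":0.15,"y":-0.08,"z":-0.6,"rx":0,"ry":0,"rz":0,"jaw":0.1},{"x":0.32,"y":-0.18,"z":-0.7,"rx":0,"ry":0,"rz":0,"jaw":0.1},{"x":0.5,"y":-0.28,"z":-0.7,"rx":0,"ry":0,"rz":0,"jaw":0.1},{"x":0.65,"y":-0.37,"z":-0.7,"rx":0,"ry":0,"rz":0,"jaw":0.1}]'
python3 -m inch '[{"x":0.2,"y":-0.1,"z":0,"rx":0,"ry":0,"rz":0,"jaw":0.1},{"x":0.4,"y":-0.21,"z":0,"rx":0,"ry":0,"rz":0,"jaw":0.1},{"x":0.6,"y":-0.32,"z":0,"rx":0,"ry":0,"rz":0,"jaw":0.1},{"x":0.8,"y":-0.45,"z":0,"rx":0,"ry":0,"rz":0,"jaw":0.1},{"x":0.82,"y":-0.456,"z":0,"rx":0,"ry":0,"rz":0,"jaw":0.1}]'
python3 -m inch '[{"x":0.2,"y":-0.1,"z":0,"rx":0,"ry":0,"rz":0,"jaw":0.1},{"x":0.4,"y":-0.21,"z":0,"rx":0,"ry":0,"rz":0,"jaw":0.1},{"x":0.6,"y":-0.32,"z":0,"rx":0,"ry":0,"rz":0,"jaw":0.1},{"x":0.8,"y":-0.45,"z":0,"rx":0,"ry":0,"rz":0,"jaw":0.1},{"x":0.82,"y":-0.456,"z":0,"rx":0,"ry":0,"rz":0,"jaw":0.1},{"x":0.82,"y":-0.456,"z":0,"rx":0,"ry":0,"rz":0,"jaw":0.1},{"x":0.82,"y":-0.456,"z":0,"rx":0,"ry":0,"rz":0,"jaw":0.1}]'
python3 - <<'E'
from h import *
d=grab('wrist','w8.png'); meas(d); print(proj(d,[.41,.327,.04]));plan(410,327,40)
E
```

```text
clock: 22.7
position: [0.5342, -0.1632, 0.4005]
tcp_rot: [0.779, 0.627, 0.0, 0.001]
force: [0.1, 0.5, -0.2]
width: 0.551
gripper_force: 0.0
clock: 23.32
position: [0.4661, 0.0624, 0.3999]
tcp_rot: [0.778, 0.629, 0.0, 0.0]
force: [1.2, 0.9, -0.4]
width: 0.547
gripper_force: 0.0
clock: 24.2
position: [0.4007, 0.2833, 0.3999]
tcp_rot: [0.78, 0.626, -0.0, 0.0]
force: [-0.6, -0.5, 0.2]
width: 0.549
gripper_force: 0.0
metal [253. 140.] xy [408.9 328.2] size [38.3 36.5] ang 32.7
metal [368.  74.] xy [559.8 371.8] size [119.  98.] ang 4.8
white [368.  74.] xy [558.3 371.7] size [117.7  96.9] ang 4.8
pocket [366.  76.] xy [560.5 371.9] size [50.1 49.4] ang 54.1
[[253.49892996 141.67520577]]
now [400.7 283.2 399.9] psi 77.51 | x 0.1790 y -0.0015 z 0.7196 rz 0.0000
```

View pics/w8.png

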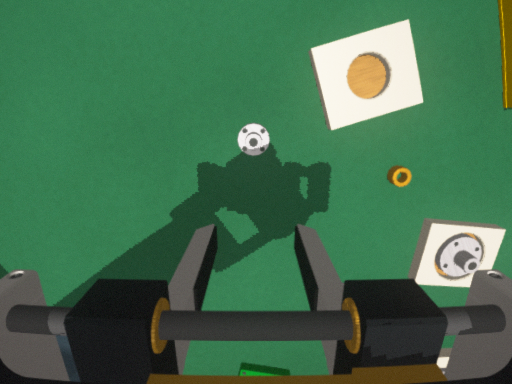

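The small cap's hub is at (253,142), predicted at (253.5,141.7). Its pocket at (367,76) puts it at (559, 372). Gripping.

```bash
python3 -m inch '[{"x":0.18,"y":-0.001,"z":0.2,"rx":0,"ry":0,"rz":0,"jaw":0.1},{"x":0.18,"y":-0.001,"z":0.4,"rx":0,"ry":0,"rz":0,"jaw":0.1},{"x":0.18,"y":-0.001,"z":0.55,"rx":0,"ry":0,"rz":0,"jaw":0.1},{"x":0.18,"y":-0.001,"z":0.65,"rx":0,"ry":0,"rz":0,"jaw":0.1},{"x":0.18,"y":-0.001,"z":0.7,"rx":0,"ry":0,"rz":0,"jaw":0.1},{"x":0.18,"y":-0.001,"z":0.72,"rx":0,"ry":0,"rz":0,"jaw":0.1},{"x":0.18,"y":-0.001,"z":0.72,"rx":0,"ry":0,"rz":0,"jaw":0.1}]' 
python3 -m inch '[{"x":0,"y":0,"z":0,"rx":0,"ry":0,"rz":0,"jaw":-0.9},{"x":0,"y":0,"z":0,"rx":0,"ry":0,"rz":0,"jaw":-0.9},{"x":0,"y":0,"z":0,"rx":0,"ry":0,"rz":0,"jaw":-0.9},{"x":0,"y":0,"z":0,"rx":0,"ry":0,"rz":0,"jaw":-0.9},{"x":0,"y":0,"z":0,"rx":0,"ry":0,"rz":0,"jaw":-0.9},{"x":0,"y":0,"z":0,"rx":0,"ry":0,"rz":0,"jaw":-0.9},{"x":0,"y":0,"z":0,"rx":0,"ry":0,"rz":0,"jaw":-0.9}]' 25
python3 - <<'E'
from h import *
plan(559,372,120)
E
```

```text
clock: 25.12
position: [0.4097, 0.3284, 0.2206]
tcp_rot: [0.779, 0.627, 0.001, 0.0]
force: [0.2, 0.9, 0.5]
width: 0.547
gripper_force: 0.0
clock: 26.0
position: [0.4093, 0.3286, 0.2201]
tcp_rot: [0.779, 0.627, 0.0, -0.0]
force: [-1.1, 1.1, 3.1]
width: 0.209
gripper_force: 25.0
now [409.3 328.6 220.1] psi 77.66 | x 0.2977 y 0.5480 z -0.3194 rz 0.0000
```

```bash
python3 -m inch '[{"x":0,"y":0,"z":-0.1,"rx":0,"ry":0,"rz":0,"jaw":-0.9},{"x":0,"y":0,"z":-0.25,"rx":0,"ry":0,"rz":0,"jaw":-0.9},{"x":0.06,"y":0.11,"z":-0.32,"rx":0,"ry":0,"rz":0,"jaw":-0.9},{"x":0.14,"y":0.25,"z":-0.32,"rx":0,"ry":0,"rz":0,"jaw":-0.9},{"x":0.22,"y":0.4,"z":-0.32,"rx":0,"ry":0,"rz":0,"jaw":-0.9},{"x":0.298,"y":0.548,"z":-0.32,"rx":0,"ry":0,"rz":0,"jaw":-0.9},{"x":0.298,"y":0.548,"z":-0.2,"rx":0,"ry":0,"rz":0,"jaw":-0.9},{"x":0.298,"y":0.548,"z":-0.12,"rx":0,"ry":0,"rz":0,"jaw":-0.9},{"x":0.298,"y":0.548,"z":-0.1,"rx":0,"ry":0,"rz":0,"jaw":-0.9},{"x":0.298,"y":0.548,"z":-0.1,"rx":0,"ry":0,"rz":0,"jaw":-0.9}]' 
python3 - <<'E'
from h import *
d=grab('wrist','w9.png');plan(559,372,46)
E
```

```text
clock: 27.25
position: [0.5587, 0.372, 0.2448]
tcp_rot: [0.779, 0.627, -0.0, -0.0]
force: [-0.5, -0.2, -0.1]
width: 0.202
gripper_force: 25.0
now [559.  372.1 245.6] psi 77.67 | x -0.0004 y 0.0003 z 0.0786 rz 0.0000
```

View pics/w9.png

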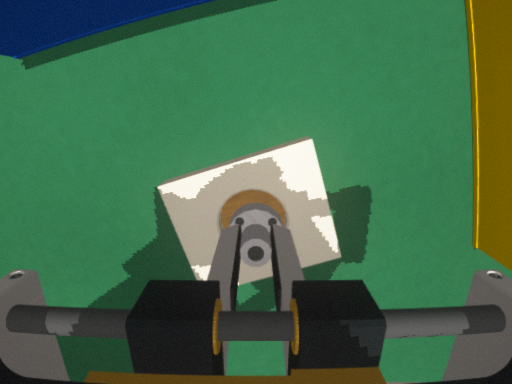

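The small cap is centred at (255,220) over the pocket, whose columns run 220–287. Lowering.

```bash
python3 -m inch '[{"x":0,"y":0,"z":0.04,"rx":0,"ry":0,"rz":0,"jaw":-0.9},{"x":0,"y":0,"z":0.065,"rx":0,"ry":0,"rz":0,"jaw":-0.9},{"x":0,"y":0,"z":0.075,"rx":0,"ry":0,"rz":0,"jaw":-0.9},{"x":0,"y":0,"z":0.08,"rx":0,"ry":0,"rz":0,"jaw":-0.9},{"x":0,"y":0,"z":0.08,"rx":0,"ry":0,"rz":0,"jaw":-0.9},{"x":0,"y":0,"z":0.08,"rx":0,"ry":0,"rz":0,"jaw":-0.9}]'
```

```text
clock: 28.05
position: [0.5589, 0.372, 0.2262]
tcp_rot: [0.779, 0.627, -0.001, -0.0]
force: [-4.3, -3.4, 8.1]
width: 0.207
gripper_force: 25.0
```

Contact at 8 N. Opening, lifting clear and backing away so the cameras can check.

```bash
python3 -m inch '[{"x":0,"y":0,"z":0,"rx":0,"ry":0,"rz":0,"jaw":-0.2},{"x":0,"y":0,"z":0,"rx":0,"ry":0,"rz":0,"jaw":0.1},{"x":0,"y":0,"z":0,"rx":0,"ry":0,"rz":0,"jaw":0.1},{"x":0,"y":0,"z":0,"rx":0,"ry":0,"rz":0,"jaw":0.1},{"x":0,"y":0,"z":-0.15,"rx":0,"ry":0,"rz":0,"jaw":0.1},{"x":0,"y":0,"z":-0.4,"rx":0,"ry":0,"rz":0,"jaw":0.1},{"x":-0.1,"y":-0.2,"z":-0.6,"rx":0,"ry":0,"rz":0,"jaw":0.1},{"x":-0.2,"y":-0.4,"z":-0.7,"rx":0,"ry":0,"rz":0,"jaw":0.1},{"x":-0.3,"y":-0.6,"z":-0.7,"rx":0,"ry":0,"rz":0,"jaw":0.1},{"x":-0.35,"y":-0.75,"z":-0.7,"rx":0,"ry":0,"rz":0,"jaw":0.1}]'
python3 -m inch '[{"x":-0.1,"y":-0.1,"z":0,"rx":0,"ry":0,"rz":0,"jaw":0.1},{"x":-0.1,"y":-0.1,"z":0,"rx":0,"ry":0,"rz":0,"jaw":0.1}]'
python3 - <<'E'
from h import *
t=grab('top'); s=grab('scene'); o=[]
for X,Y in [(662.5,104.5),(636,-132),(590.5,-344),(559,372)]:
    r=[]
    for d in (t,s):
        c=proj(d,[X/1e3,Y/1e3,.03])[0].astype(int); w=32
        f=d['frame'][max(c[1]-w,0):c[1]+w,max(c[0]-w,0):c[0]+w,::-1]; r.append(cv2.resize(f,(200,200),interpolation=cv2.INTER_CUBIC))
    o.append(np.vstack(r))
    # hub position check
cv2.imwrite('pics/chk.png',np.hstack(o)); meas(t,110); print(ctrl.read_state()['clock'])
E
```

```text
clock: 29.3
position: [0.3551, 0.3259, 0.4005]
tcp_rot: [0.779, 0.627, 0.001, 0.0]
force: [-0.2, -0.2, 0.6]
width: 0.551
gripper_force: 0.0
clock: 29.55
position: [0.3258, 0.307, 0.3998]
tcp_rot: [0.779, 0.627, 0.0, 0.0]
force: [1.4, 1.0, -0.6]
width: 0.549
gripper_force: 0.0
metal [ 40. 179.] xy [485.9 634. ] size [59.4 58.4] ang 1.8
metal [129. 155.] xy [557.5 373.1] size [117.   97.1] ang 5.0
metal [372. 143.] xy [ 590.2 -343.7] size [ 98.7 116.8] ang 77.3
metal [ 42. 123.] xy [654.2 633.5] size [57.6 60.3] ang 46.4
metal [300. 128.] xy [ 636.7 -132.1] size [ 98.9 116.9] ang 75.1
metal [220. 120.] xy [662.8 103.8] size [ 98.4 117. ] ang 72.0
metal [306.  73.] xy [ 804.2 -151.4] size [89.5 88.2] ang 89.7
metal [474.  43.] xy [ 890.4 -649.6] size [60.6 72.4] ang 44.8
white [129. 155.] xy [556.9 371.6] size [116.6  96.8] ang 5.0
white [372. 143.] xy [ 589.4 -342.4] size [ 98.3 116.3] ang 77.3
white [300. 128.] xy [ 635.8 -131.6] size [ 98.5 116.4] ang 75.1
white [220. 120.] xy [661.8 103.4] size [ 98.  116.5] ang 72.0
29.65
```

View pics/chk.png

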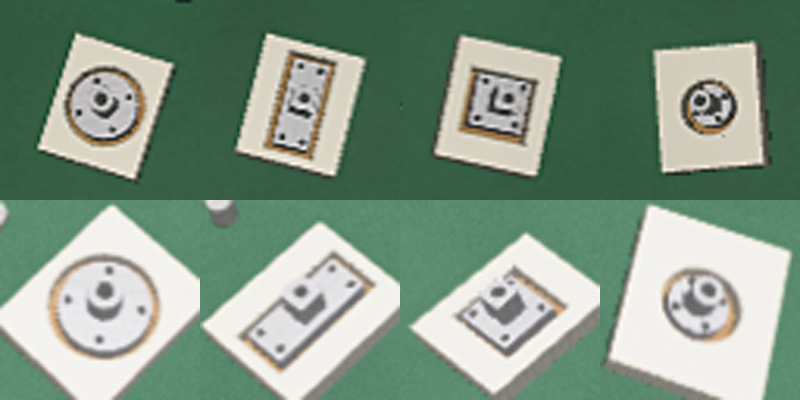

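All four caps sit inside their own pockets, hub up, with gaps around them. Each one's release height was about 6 mm above its pick height, which matches the pocket floor. The gripper is empty and clear.

```bash
python3 -c "
from station import ticket
print(ticket.job_done())"
```

```text
the job is handed in; nothing more can be done
None
```

I packed all four end caps hub up, each in the block cut to its shape, left the spacer ring and angle bracket alone, and handed the job in at about 30 s; it gave no verdict.

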